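# Sort persimmons into their packing trays

## Task

Sort the five loose persimmons on the green sheet into the grey packing trays: the two large flat ones into the tray with the widest pockets, the two small ones into the tray with the narrowest pockets, and the loose pointed one into the free pocket beside the pointed one already packed. Each goes alone in a pocket, upright and resting on the pocket's floor; set them down rather than dropping them, since they bruise. Do not disturb the packed fruit or the glass jar standing among the fruit.

Things in the scene. Friction and masses are not known exactly. Their poses are not given: they have to be found in the camera images.
- flat_a: Firm orange persimmon, large flat kind, squat, 68 mm across and 53 mm high, about 0.17 kg, dark leaves on top, standing on a flat underside 42 mm across. Origin at the centre of its underside, z up through the fruit. Its side is vertical between 22 and 36 mm above the underside (the place to grip).
- flat_b: Firm orange persimmon, large flat kind, squat, 68 mm across and 53 mm high, about 0.17 kg, dark leaves on top, standing on a flat underside 42 mm across. Origin at the centre of its underside, z up through the fruit. Its side is vertical between 22 and 36 mm above the underside (the place to grip).
- small_a: Firm orange persimmon, small round kind, 49 mm across and 47 mm high, about 0.07 kg, dark leaves on top, standing on a flat underside 30 mm across. Origin at the centre of its underside, z up through the fruit. Its side is vertical between 20 and 34 mm above the underside (the place to grip).
- small_b: Firm orange persimmon, small round kind, 49 mm across and 47 mm high, about 0.07 kg, dark leaves on top, standing on a flat underside 30 mm across. Origin at the centre of its underside, z up through the fruit. Its side is vertical between 20 and 34 mm above the underside (the place to grip).
- pointed: Firm orange persimmon, pointed kind, acorn-shaped, 57 mm across and 71 mm high, about 0.13 kg, leaves underneath and point upwards, standing on a flat underside 38 mm across. The one that is loose on the table. Origin at the centre of its underside, z up through the fruit. Its side is vertical between 22 and 36 mm above the underside (the place to grip).
- packed_pointed: Firm orange persimmon, pointed kind, acorn-shaped, 57 mm across and 71 mm high, about 0.13 kg, leaves underneath and point upwards, standing on a flat underside 38 mm across. Already packed: it stands loose in the y = +44 mm pocket of the pointed-fruit tray and must stay there. Origin at the centre of its underside, z up through the fruit. Its side is vertical between 22 and 36 mm above the underside (the place to grip).
- tray_large: Grey moulded packing tray, a flat slab 100 x 190 mm (its x by y) and 9 mm thick, fixed to the table, with two round pockets 76 mm across and 5 mm deep (darker pocket floor 4 mm above the table), centred at y = +47.5 and y = -47.5 mm on its y axis (x = 0). Nothing stands above the slab's top face. Origin at the centre of its underside, y along its long side. The longest tray with the widest pockets, both empty: for the two large flat fruits.
- tray_small: Grey moulded packing tray, a flat slab 80 x 150 mm (its x by y) and 9 mm thick, fixed to the table, with two round pockets 56 mm across and 5 mm deep (darker pocket floor 4 mm above the table), centred at y = +37.5 and y = -37.5 mm on its y axis (x = 0). Nothing stands above the slab's top face. Origin at the centre of its underside, y along its long side. The shortest tray with the narrowest pockets, both empty: for the two small fruits.
- tray_pointed: Grey moulded packing tray, a flat slab 94 x 180 mm (its x by y) and 9 mm thick, fixed to the table, with two round pockets 64 mm across and 5 mm deep (darker pocket floor 4 mm above the table), centred at y = +44 and y = -44 mm on its y axis (x = 0). Nothing stands above the slab's top face. Origin at the centre of its underside, y along its long side. Its y = +44 mm pocket already holds a pointed fruit; the pocket at y = -44 mm is empty and is for the loose pointed fruit.
- jar: Small glass jar with a steel lid, upright among the fruit, 44 mm across and 75 mm high. Not part of the job; it must not be pushed or knocked over. Origin at the centre of its underside.
Not all that is in view belongs to the job. Leave any purple look-alike of the tray_small alone. What is shaped like the flat_b but blue is not meant.

How it is judged (in metres and radians):
At the end, for the whole second after the job is handed in: Every fruit in its own pocket of the right tray (the packed one still in its own): within 14 mm of the pocket's centre along tray x and y, underside under 7.5 mm above the table, upright within 0.15 rad, released, at rest (((x of flat_a in the frame of tray_large between -0.014 and 0.014 m and y of flat_a in the frame of tray_large between 0.0335 and 0.0615 m and z of each of flat_a, flat_b in the frame of tray_large below 0.0075 m and angle between each of flat_a, flat_b's own z axis and vertical below 0.15 rad and linear speed of each of flat_a, flat_b below 0.03 m/s and contact force between each of flat_a, flat_b and the fingers below 0.05 N and x of flat_b in the frame of tray_large between -0.014 and 0.014 m and y of flat_b in the frame of tray_large between -0.0615 and -0.0335 m) or (x of flat_a in the frame of tray_large between -0.014 and 0.014 m and y of flat_a in the frame of tray_large between -0.0615 and -0.0335 m and z of each of flat_a, flat_b in the frame of tray_large below 0.0075 m and angle between each of flat_a, flat_b's own z axis and vertical below 0.15 rad and linear speed of each of flat_a, flat_b below 0.03 m/s and contact force between each of flat_a, flat_b and the fingers below 0.05 N and x of flat_b in the frame of tray_large between -0.014 and 0.014 m and y of flat_b in the frame of tray_large between 0.0335 and 0.0615 m)) and ((x of small_a in the frame of tray_small between -0.014 and 0.014 m and y of small_a in the frame of tray_small between 0.0235 and 0.0515 m and z of each of small_a, small_b in the frame of tray_small below 0.0075 m and angle between each of small_a, small_b's own z axis and vertical below 0.15 rad and linear speed of each of small_a, small_b below 0.03 m/s and contact force between each of small_a, small_b and the fingers below 0.05 N and x of small_b in the frame of tray_small between -0.014 and 0.014 m and y of small_b in the frame of tray_small between -0.0515 and -0.0235 m) or (x of small_a in the frame of tray_small between -0.014 and 0.014 m and y of small_a in the frame of tray_small between -0.0515 and -0.0235 m and z of each of small_a, small_b in the frame of tray_small below 0.0075 m and angle between each of small_a, small_b's own z axis and vertical below 0.15 rad and linear speed of each of small_a, small_b below 0.03 m/s and contact force between each of small_a, small_b and the fingers below 0.05 N and x of small_b in the frame of tray_small between -0.014 and 0.014 m and y of small_b in the frame of tray_small between 0.0235 and 0.0515 m)) and x of packed_pointed in the frame of tray_pointed between -0.014 and 0.014 m and y of packed_pointed in the frame of tray_pointed between 0.03 and 0.058 m and z of each of packed_pointed, pointed in the frame of tray_pointed below 0.0075 m and angle between each of packed_pointed, pointed's own z axis and vertical below 0.15 rad and linear speed of each of packed_pointed, pointed below 0.03 m/s and contact force between each of packed_pointed, pointed and the fingers below 0.05 N and x of pointed in the frame of tray_pointed between -0.014 and 0.014 m and y of pointed in the frame of tray_pointed between -0.058 and -0.03 m); the robot touches nothing.
It fails at once if the glass jar is pushed more than 15 mm or tipped (distance of jar from where it was at the start of the episode above 0.015 m or angle between jar's own z axis and vertical above 0.35 rad).
It fails at once if the fruit already packed is moved more than 20 mm or tipped (distance of packed_pointed from where it was at the start of the episode above 0.02 m or angle between packed_pointed's own z axis and vertical above 0.35 rad).
It fails at once if a fruit is dropped or thrown: it moves faster than 0.6 m/s (a fall of about 18 mm) while not held ((linear speed of flat_a above 0.6 m/s and contact force between flat_a and the fingers below 0.02 N) or (linear speed of flat_b above 0.6 m/s and contact force between flat_b and the fingers below 0.02 N) or (linear speed of small_a above 0.6 m/s and contact force between small_a and the fingers below 0.02 N) or (linear speed of small_b above 0.6 m/s and contact force between small_b and the fingers below 0.02 N) or (linear speed of pointed above 0.6 m/s and contact force between pointed and the fingers below 0.02 N)).
It also fails if it takes over 120 s, if anything falls off the work surface, if the arm or the gripper's body presses on something with over 40 N, if the wrist force passes 120 N, or if a joint passes its speed limit or range.

## Robot

A 6-joint arm with a two-finger parallel gripper is mounted at the origin on the work surface. World frame = base frame: x ahead of the robot, y to its left, z up, the work surface at z = 0. Lengths are in mm, angles in rad, forces in N, time in s.
With the tool pointing down it reaches from about 350 to 775 mm from the base axis. Payload 7.3 kg.
Tool frame: the origin (TCP) lies at the very end of the fingers, on their centre line; the grasp point (between the pads) lies 19 mm behind it (bot.grasp_offset is the distance from the TCP to the grasp point, in mm); z points along the fingers, y is the direction in which the jaws open and shut (so a half turn about z gives the same grasp; the last joint's range is limited). The gripper opens to 92 mm and grips with 3 to 60 N. Pads are 19 mm wide; open, the fingers measure 130 mm over their backs; the gripper's body (75 mm by 190 mm) begins 47 mm behind the grasp point.
Start: joints at [0.965, 0.342, 1.524, -0, 1.275, -0.146], TCP at [232.968, 470.501, 226.741] pointing down, gripper open.
Joint ranges: [-2.53, 2.53], [-0.77, 2.02], [0.04, 2.7], [-1, 4.14], [0.28, 2.66], [-3.11, 3.11]. Speed limits (rad/s): [2.57, 2.57, 3.14, 3.14, 3.14, 3.14].

## Interface

Orientations are given as [roll, pitch, yaw] about the fixed x, y, z axes, in that order (R = Rz(yaw) Ry(pitch) Rx(roll)).
In Python, from plant import bot gives the robot as it stands.
- The arm moves only by the tool servo_tool, never from a script. Its arguments are lists of equal length, an entry for each row: "angular": the turn, a rotation vector about the world's x, y, z in degrees, a list of three; "slide": the shift along the world's x, y, z in mm, a list of three; "grip": the opening, from -1 (shut) to 1 (fully open), so that 0 is half open. In form: {"angular": [[ax, ay, az], ...], "slide": [[dx, dy, dz], ...], "grip": [grip, ...]}. A call has 1 to 10 rows; each row is the pose to reach, as a shift and turn from the pose commanded when the call began; what a row does not reach only later rows make up. A row lasts 1/12 s, in which the tool goes at most 41.7 mm and 7.16 degrees, less where a joint would pass 70% of its speed; a pose out of reach is approached as far as the arm can. A call with a gripper value outside its range is refused whole. The fingers move at their own pace and stop on an object; the grip force is fixed at half the most. Time passes only in rows, so rows that repeat a pose let the fingers close. It gives the time, the measured TCP pose, the force and the opening at its end, in the units of the state.
- bot.get_obs(): the state, without advancing time (a new reading comes with each control period).
- bot.capture(name): name is "side" or "top"; returns a dict with "img" (480x640x3 uint8, blue, green, red), "range_z" (480x640 float32, mm along the optical axis (not along the pixel's ray), 0 where there is no reading), "fov_y" (degrees; the focal length in pixels is half the picture's height over the tangent of half this angle, whatever the lens; pixels are square), "cx", "cy" (the principal point, pixels), "dist" ([k1, k2, p1, p2, k3] as OpenCV has them; the pictures are not rectified), "R" (3x3) and "t" (3): a world point X has camera coordinates R X + t. Camera axes: x right, y down, z forward; pixel columns grow to the right and rows downward; lengths in mm; the calibration is good to about 2 mm. A picture is of the moment at which its call begins.
- bot.close_job(): hands the job in, once; it reports no verdict.
The state is a dict: "time": time; "joint_positions": joint angles; "dq": joint speeds; "tau": joint torques, N m; "tool_pos": TCP position; "tcp_rot": TCP orientation; "contact_force": force on the tool from outside, world axes, zero at the start; "moment": the same for the moment, N m; "grip_width": finger opening in mm.
Only numpy, scipy, OpenCV 4.12 (cv2) and the standard library are available. Lean on these libraries where they do the work, as an engineer would, in place of code of your own. Each camera call takes 0.05 s, during which the arm holds its last target.

## Working session

There is one attempt and no reset: what is moved stays moved. The work goes in short steps, Python scripts to look and compute and a tool call to move; the robot and the scene stay as the last step left them, time stands still between calls to the robot, and variables do not carry over. Pictures are saved under pics/ and viewed, and the job is handed in when it is done.

Besides the shell and the picture viewer there is one more tool, called after ">>>" as a command line: name --argument value ..., lists and objects as JSON in quotes. servo_tool: Moves the arm, as the interface text tells. Its arguments: {"type":"object","properties":{"angular":{"type":"array","items":{"type":"array","items":{"type":"number"}}},"slide":{"type":"array","items":{"type":"array","items":{"type":"number"}}},"grip":{"type":"array","items":{"type":"number"}}},"required":["angular","slide","grip"]}

```bash
ls; mkdir -p pics
python3 - <<'E'
from plant import bot
import cv2,numpy as np,pickle
o=bot.get_obs();print(o)
for n in("side","top"):
    c=bot.capture(n);pickle.dump(c,open(f"pics/{n}0.pkl","wb"));cv2.imwrite(f"pics/{n}0.png",c["img"])
    print(n,c["fov_y"],c["cx"],c["cy"],c["dist"],c["R"],c["t"])
E
```

```text
pics
{'time': 0.0, 'joint_positions': array([ 9.65000785e-01,  3.42731901e-01,  1.52502925e+00, -3.84722838e-05,
        1.27541946e+00, -1.46003757e-01]), 'dq': array([ 1.10328028e-04,  1.56356080e-04,  3.44451250e-05, -6.68342648e-04,
       -9.77809794e-04, -5.05252198e-04]), 'tau': array([ 1.10000976e-03, -4.31248963e+01, -2.44220209e+01,  7.19032134e-02,
        5.61976992e-02, -1.76729714e-04]), 'tool_pos': array([232.72462233, 470.12959229, 226.03594426]), 'tcp_rot': array([-3.14001624e+00, -1.94628261e-04,  2.68181194e+00]), 'contact_force': array([-0.23547686,  0.16099043,  0.31617567]), 'moment': array([0.05705296, 0.03206631, 0.00751366]), 'grip_width': 91.40125405281032}
side 55.488813856218755 316.6673451127009 238.81908979721894 [-0.00546136  0.          0.          0.          0.        ] [[ 0.9199578  -0.39169095 -0.01599504]
 [-0.25785037 -0.57386715 -0.77729639]
 [ 0.29528094  0.71920421 -0.62893122]] [-451.20801298  154.59463698  715.98901298]
top 51.36838244989453 325.97432946902467 234.09327961147696 [-0.01498093  0.          0.          0.          0.        ] [[-0.00560982 -0.99997916 -0.00319592]
 [-0.99823596  0.00578889 -0.05908863]
 [ 0.0591059   0.00285881 -0.99824762]] [   9.44525115  524.04587663 1046.85703866]
```

View pics/top0.png

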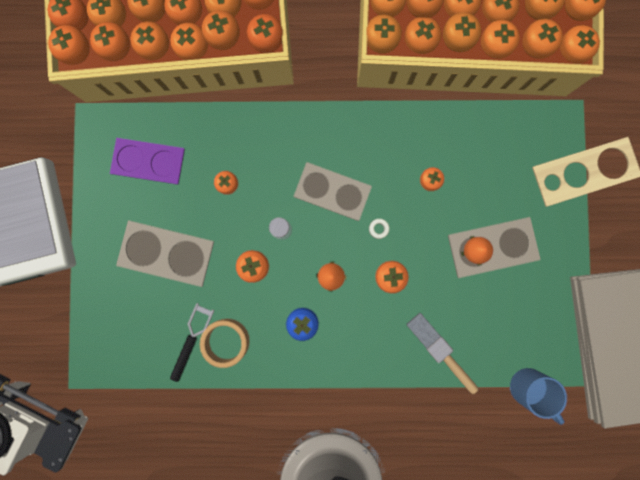

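View pics/side0.png

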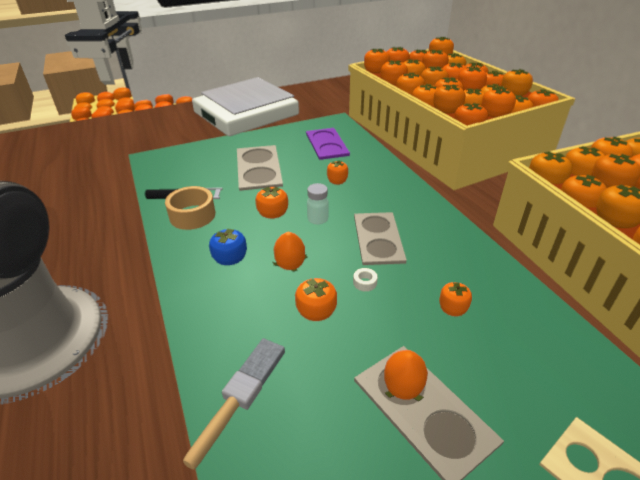

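The top view shows these fruits:
- Large flat: (252,266) and (392,277)
- Small: (226,182) and (432,179)
- Loose pointed: (330,276)
- Packed pointed: (478,250)

The trays are grey: large at (165,253), small at (333,192) and pointed at (495,247). The jar is at (279,228). The purple tray at (147,161) and the blue fruit at (302,324) are decoys. Next I'll measure them.

```bash
cat > h.py <<'E'
import numpy as np,cv2,pickle
def K(c):
    f=240/np.tan(np.radians(c["fov_y"]/2));return np.array([[f,0,c["cx"]],[0,f,c["cy"]],[0,0,1]])
def ray(c,uv,z):
    p=cv2.undistortPoints(np.array([[uv]],float),K(c),np.array(c["dist"],float))[0,0]
    R=np.array(c["R"]);t=np.array(c["t"]);d=R.T@np.r_[p,1];o=-R.T@t
    return o+d*(z-o[2])/d[2]
def proj(c,X):
    r,_=cv2.Rodrigues(np.array(c["R"]));return cv2.projectPoints(np.array([X],float),r,np.array(c["t"],float),K(c),np.array(c["dist"],float))[0][0,0]
def world(c,mask):
    v,u=np.nonzero(mask&(c["range_z"]>0));p=cv2.undistortPoints(np.c_[u,v].astype(float)[:,None],K(c),np.array(c["dist"],float))[:,0]
    z=c["range_z"][v,u];return (np.c_[p*z[:,None],z]-np.array(c["t"]))@np.array(c["R"])
def blobs(m,amin=150):
    m=cv2.morphologyEx(m.astype(np.uint8)*255,cv2.MORPH_CLOSE,np.ones((7,7)))
    return [k for k in cv2.findContours(m,cv2.RETR_EXTERNAL,cv2.CHAIN_APPROX_NONE)[0] if cv2.contourArea(k)>amin]
def orange(c):
    h=cv2.cvtColor(c["img"],cv2.COLOR_BGR2HSV);return (h[...,0]<16)&(h[...,1]>190)&(h[...,2]>120)
def grey(c):
    h=cv2.cvtColor(c["img"],cv2.COLOR_BGR2HSV);return (h[...,1]<70)&(h[...,2]>60)
E
cat > m.py <<'E'
from h import *
T=pickle.load(open("pics/top0.pkl","rb"));S=pickle.load(open("pics/side0.pkl","rb"))
def fm(c,ks):
    m=np.zeros(c["img"].shape[:2],np.uint8);cv2.drawContours(m,ks,-1,1,-1);return m>0
for k in blobs(orange(T)):
    (u,v),r=cv2.minEnclosingCircle(k)
    if v<130: continue
    X=world(T,fm(T,[k]));X=X[X[:,2]>12]
    P=ray(T,(u,v),29);f=K(T)[0,0]
    print("fruit",(round(u),round(v)),"diam",round(2*r*(1047-29)/f,1),"ztop",np.percentile(X[:,2],98).round(1),"ray29",P.round(1),"reach",np.hypot(*P[:2]).round(),"range bbox c",((X.min(0)+X.max(0))/2).round(1)[:2],"side px",proj(S,P).round())
for k in blobs(grey(T),800):
    (u,v),(w,h),a=cv2.minAreaRect(k)
    if not(80<u<560 and 110<v<300):continue
    b=cv2.boxPoints(((u,v),(w,h),a));B=np.array([ray(T,q,9) for q in b])
    c=B.mean(0);e=[B[1]-B[0],B[2]-B[1]];L=[np.linalg.norm(x) for x in e];y=e[int(np.argmax(L))]/max(L)
    if y[1]<0:y=-y
    print("tray",(round(u),round(v)),"size",np.round(L,1),"c",c.round(1),"y",y.round(3),"yaw",np.degrees(np.arctan2(-y[0],y[1])).round(1))
X=world(T,fm(T,[np.array([[[270,218]],[[288,218]],[[288,238]],[[270,238]]])]));X=X[X[:,2]>60];print("jar",X.mean(0).round(1),X[:,2].max())
# pockets: dark floors
g=cv2.cvtColor(T["img"],cv2.COLOR_BGR2GRAY)
h=cv2.cvtColor(T["img"],cv2.COLOR_BGR2HSV)
m=((h[...,1]<80)&(h[...,2]<130)).astype(np.uint8)*255
m=cv2.morphologyEx(m,cv2.MORPH_OPEN,np.ones((5,5)))
for k in cv2.findContours(m,cv2.RETR_EXTERNAL,cv2.CHAIN_APPROX_NONE)[0]:
    (u,v),r=cv2.minEnclosingCircle(k)
    if cv2.contourArea(k)>300 and 100<v<300 and 80<u<570: print("pocket",round(u),round(v),"d",round(2*r*1043/K(T)[0,0],1),ray(T,(u,v),4).round(1))
E
python3 m.py
```

```text
tray (164, 253) size [104.3 195.5] c [486.1 352.9   9. ] y [ 0.247  0.969 -0.   ] yaw -14.3
tray (494, 247) size [186.4  98. ] c [ 494.9 -352.6    9. ] y [-0.211  0.978 -0.   ] yaw 12.2
tray (332, 191) size [ 84.1 154.3] c [617.4  -7.3   9. ] y [ 0.355  0.935 -0.   ] yaw -20.8
tray (560, 191) size [118.4 219.6] c [ 616.3 -499.     9. ] y [ 1.     0.002 -0.   ] yaw -89.9
jar [534.5 101.7  74.6] 81.35469463120238
pocket 185 258 d 73.9 [474.4 309.6   4. ]
pocket 142 248 d 73.2 [497.4 402.1   4. ]
pocket 514 242 d 61.8 [ 504.3 -397.4    4. ]
pocket 348 197 d 52.5 [605.2 -42.2   4. ]
pocket 316 185 d 52.6 [631.9  28.6   4. ]
```

```bash
sed -i 's/(h\[...,0\]<16)&(h\[...,1\]>190)&(h\[...,2\]>120)/(h[...,0]<18)\&(h[...,1]>180)\&(h[...,2]>100)/' h.py; sed -i 's/def blobs(m,amin=150)/def blobs(m,amin=100)/' h.py
python3 - <<'E'
from h import *
T=pickle.load(open("pics/top0.pkl","rb"));h=cv2.cvtColor(T["img"],cv2.COLOR_BGR2HSV)
print(h[262,240],h[276,330],h[300,300],h[50,10])
m=orange(T).astype(np.uint8)*255;m[:130]=0
cv2.imwrite("pics/m1.png",m);print([(cv2.contourArea(k),cv2.boundingRect(k)) for k in blobs(m>0,20)])
E
python3 m.py|grep fruit
```

```text
[ 12 174 235] [ 12 181 233] [ 73  96 138] [ 10 130  96]
[(442.0, (318, 264, 26, 26)), (671.5, (377, 262, 30, 30)), (673.0, (237, 251, 31, 30)), (483.0, (465, 238, 27, 26)), (327.0, (215, 172, 22, 21)), (326.0, (421, 169, 22, 21))]
fruit (331, 276) diam 51.5 ztop 71.3 ray29 [434.6  -2.7  29. ] reach 435.0 range bbox c [434.9  -2.5] side px [289. 251.]
fruit (392, 276) diam 61.9 ztop 57.7 ray29 [ 433.7 -130.1   29. ] reach 453.0 range bbox c [ 434.1 -128.2] side px [316. 298.]
fruit (252, 266) diam 62.3 ztop 57.6 ray29 [456.9 162.3  29. ] reach 485.0 range bbox c [458.4 160.3] side px [271. 201.]
fruit (478, 250) diam 54.4 ztop 74.5 ray29 [ 488.  -312.5   29. ] reach 579.0 range bbox c [ 486.7 -306.4] side px [405. 376.]
fruit (225, 182) diam 44.0 ztop 51.1 ray29 [634.3 218.9  29. ] reach 671.0 range bbox c [633.2 216. ] side px [337. 170.]
fruit (432, 179) diam 43.9 ztop 51.7 ray29 [ 639.1 -218.    29. ] reach 675.0 range bbox c [ 636.9 -215.2] side px [455. 297.]
```

Run:
```python
from h import *
T=pickle.load(open("pics/top0.pkl","rb"))
cv2.imwrite("pics/crop1.png",cv2.resize(T["img"][150:310,200:460],None,fx=3,fy=3,interpolation=cv2.INTER_CUBIC))
```

```text
(no output)
```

View pics/crop1.png

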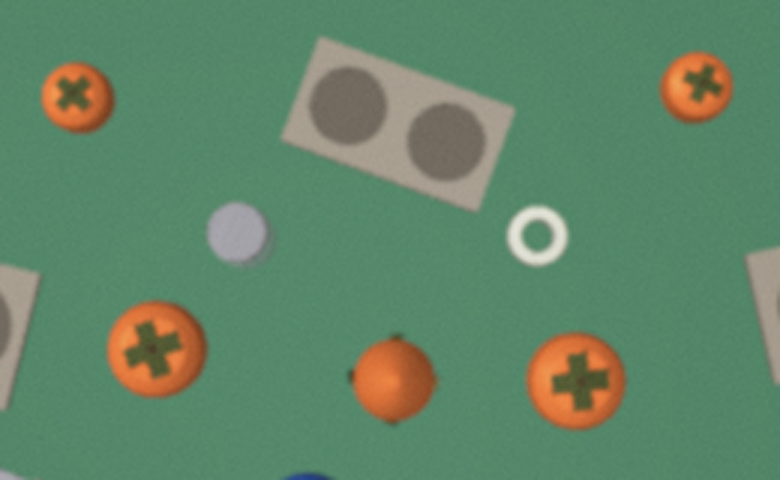

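Sizes and heights all match the descriptions, and tray dimensions agree to within 4 mm. I'll start with flat_L at (458,161), keeping the jaw axis across the direction to the jar.

>>> servo_tool --angular '[[0,0,-12],[0,0,-12],[0,0,-12],[0,0,-12],[0,0,-12],[0,0,-12],[0,0,-12],[0,0,-12],[0,0,-12],[0,0,-12]]' --slide '[[225,-309,-107],[225,-309,-107],[225,-309,-107],[225,-309,-107],[225,-309,-107],[225,-309,-107],[225,-309,-107],[225,-309,-107],[225,-309,-107],[225,-309,-107]]' --grip '[1,1,1,1,1,1,1,1,1,1]'

```text
time: 0.93
tool_pos: [459.4, 158.1, 118.4]
tcp_rot: [-3.14, -0.0, 2.47]
contact_force: [-0.2, 1.0, 0.2]
grip_width: 91.8
```

>>> servo_tool --angular '[[0,0,0],[0,0,0],[0,0,0],[0,0,0],[0,0,0],[0,0,0],[0,0,0],[0,0,0],[0,0,0],[0,0,0]]' --slide '[[0,0,-35],[0,0,-70],[0,0,-95],[0,0,-108],[0,0,-108],[0,0,-108],[0,0,-108],[0,0,-108],[0,0,-108],[0,0,-108]]' --grip '[1,1,1,1,1,-1,-1,-1,-1,-1]'

```text
time: 1.77
tool_pos: [458.7, 161.7, 12.8]
tcp_rot: [3.14, 0.002, 2.472]
contact_force: [-0.3, 0.0, 4.6]
grip_width: 66.6
```

>>> servo_tool --angular '[[0,0,0],[0,0,0],[0,0,0],[0,0,0],[0,0,0],[0,0,0],[0,0,0],[0,0,0],[0,0,0],[0,0,0]]' --slide '[[0,0,0],[0,0,25],[0,0,55],[10,35,80],[15,75,80],[22,115,80],[28,155,80],[34,190,80],[38,220,80],[40,239,75]]' --grip '[-1,-1,-1,-1,-1,-1,-1,-1,-1,-1]'

```text
time: 2.6
tool_pos: [498.1, 404.0, 87.5]
tcp_rot: [3.139, 0.0, 2.474]
contact_force: [-0.0, -1.1, -1.8]
grip_width: 66.7
```

Run:
```python
from h import *
from plant import bot
c=bot.capture("side");cv2.imwrite("pics/s1.png",c["img"]);print(bot.get_obs()["tool_pos"],bot.get_obs()["contact_force"])
```

```text
[497.45045571 405.85072827  85.87776895] [-1.21663695  0.68517929 -0.44320723]
```

View pics/s1.png

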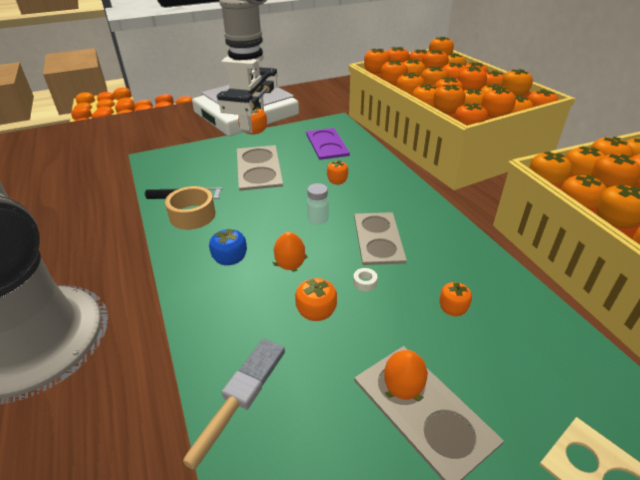

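The fruit is held. It is at (256,121) in the side view, above the large tray. Now lowering it into the far pocket.

>>> servo_tool --angular '[[0,0,0],[0,0,0],[0,0,0],[0,0,0],[0,0,0],[0,0,0],[0,0,0],[0,0,0],[0,0,0],[0,0,0]]' --slide '[[0,0,-10],[0,0,-30],[0,0,-48],[0,0,-58],[0,0,-64],[0,0,-67],[0,0,-69],[0,0,-71],[0,0,-71],[0,0,-71]]' --grip '[-1,-1,-1,-1,-1,-1,-1,-1,-1,-1]'

```text
time: 3.48
tool_pos: [498.6, 400.7, 16.9]
tcp_rot: [3.14, 0.001, 2.472]
contact_force: [-0.8, -0.8, 1.9]
grip_width: 66.7
```

>>> servo_tool --angular '[[0,0,0],[0,0,0],[0,0,0],[0,0,0],[0,0,0],[0,0,0],[0,0,0],[0,0,0],[0,0,0],[0,0,0]]' --slide '[[0,0,0],[0,0,0],[0,0,0],[0,0,5],[0,0,35],[0,0,70],[0,-5,105],[0,-40,125],[-4,-80,125],[-8,-120,125]]' --grip '[1,1,1,1,1,1,1,1,1,1]'

```text
time: 4.32
tool_pos: [490.5, 280.1, 142.9]
tcp_rot: [3.138, 0.002, 2.474]
contact_force: [1.3, -0.9, 0.4]
grip_width: 92.0
```

Run:
```python
from h import *
from plant import bot
c=bot.capture("side");cv2.imwrite("pics/s2.png",cv2.resize(c["img"][60:300,150:450],None,fx=2.5,fy=2.5))
```

```text
(no output)
```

View pics/s2.png

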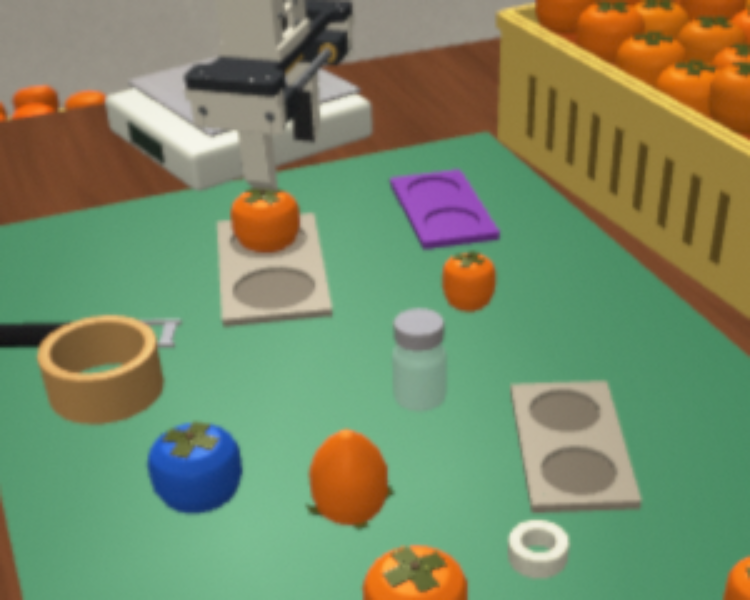

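>>> servo_tool --angular '[[0,0,-7],[0,0,-14],[0,0,-21],[0,0,-28],[0,0,-35],[0,0,-42],[0,0,-49],[0,0,-56],[0,0,-62],[0,0,-66]]' --slide '[[-56,-409,-20],[-56,-409,-20],[-56,-409,-20],[-56,-409,-20],[-56,-409,-20],[-56,-409,-20],[-56,-409,-20],[-56,-409,-20],[-56,-409,-20],[-56,-409,-20]]' --grip '[1,1,1,1,1,1,1,1,1,1]'

```text
time: 5.2
tool_pos: [433.5, -130.7, 121.2]
tcp_rot: [3.141, 0.0, 1.315]
contact_force: [0.6, 0.7, 0.5]
grip_width: 91.7
```

>>> servo_tool --angular '[[0,0,0],[0,0,0],[0,0,0],[0,0,0],[0,0,0],[0,0,0],[0,0,0],[0,0,0],[0,0,0],[0,0,0]]' --slide '[[0,0,0],[0,0,-20],[0,0,-55],[0,0,-85],[0,0,-103],[0,0,-109],[0,0,-109],[0,0,-109],[0,0,-109],[0,0,-109]]' --grip '[1,1,1,1,1,1,1,-1,-1,-1]'

```text
time: 6.03
tool_pos: [434.9, -128.8, 13.0]
tcp_rot: [3.139, 0.001, 1.321]
contact_force: [0.4, -0.6, 0.7]
grip_width: 76.3
```

>>> servo_tool --angular '[[0,0,0],[0,0,0],[0,0,0],[0,0,0],[0,0,0],[0,0,0],[0,0,0],[0,0,0],[0,0,0],[0,0,0]]' --slide '[[0,0,0],[0,0,0],[0,0,0],[0,0,15],[0,0,45],[0,0,80],[0,5,110],[0,30,120],[0,65,120],[0,100,120]]' --grip '[-1,-1,-1,-1,-1,-1,-1,-1,-1,-1]'

```text
time: 6.87
tool_pos: [434.3, -28.0, 133.0]
tcp_rot: [3.139, -0.0, 1.318]
contact_force: [0.9, 0.6, -1.6]
grip_width: 67.0
```

>>> servo_tool --angular '[[0,0,0],[0,0,0],[0,0,0],[0,0,0],[0,0,0],[0,0,0],[0,0,0],[0,0,0],[0,0,0],[0,0,0]]' --slide '[[0,40,0],[5,80,0],[10,120,0],[15,160,0],[20,200,0],[25,240,0],[30,280,-10],[36,315,-25],[40,334,-40],[40,337,-50]]' --grip '[-1,-1,-1,-1,-1,-1,-1,-1,-1,-1]'

```text
time: 7.7
tool_pos: [473.5, 311.8, 80.3]
tcp_rot: [-3.141, -0.001, 1.324]
contact_force: [-0.7, -1.3, -1.2]
grip_width: 67.1
```

>>> servo_tool --angular '[[0,0,0],[0,0,0],[0,0,0],[0,0,0],[0,0,0],[0,0,0],[0,0,0],[0,0,0],[0,0,0],[0,0,0]]' --slide '[[0,0,0],[0,0,-15],[0,0,-33],[0,0,-48],[0,0,-57],[0,0,-61],[0,0,-64],[0,0,-66],[0,0,-66],[0,0,-66]]' --grip '[-1,-1,-1,-1,-1,-1,-1,-1,-1,-1]'

```text
time: 8.53
tool_pos: [474.6, 308.6, 16.8]
tcp_rot: [3.14, -0.001, 1.32]
contact_force: [-0.9, -2.3, 1.8]
grip_width: 66.7
```

>>> servo_tool --angular '[[0,0,0],[0,0,0],[0,0,0],[0,0,0],[0,0,0],[0,0,0],[0,0,0],[0,0,0],[0,0,0],[0,0,0]]' --slide '[[0,0,0],[0,0,0],[0,0,0],[0,0,5],[0,0,35],[0,0,70],[5,-5,105],[30,-15,125],[60,-30,125],[90,-45,125]]' --grip '[1,1,1,1,1,1,1,1,1,1]'

```text
time: 9.37
tool_pos: [565.6, 263.9, 143.8]
tcp_rot: [3.137, -0.003, 1.322]
contact_force: [-0.6, 1.5, -1.0]
grip_width: 91.6
```

```bash
cat > look.py <<'E'
import sys
from h import *
from plant import bot
i=sys.argv[1]
for n in("top","side"):
    c=bot.capture(n);cv2.imwrite(f"pics/{n}{i}.png",c["img"]);pickle.dump(c,open(f"pics/{n}{i}.pkl","wb"))
    if n=="top":
        for k in blobs(orange(c)):
            (u,v),r=cv2.minEnclosingCircle(k)
            if 130<v<300: print((round(u),round(v)),round(r,1),ray(c,(u,v),29).round(1))
E
python3 look.py 3
```

```text
(330, 276) 12.6 [434.4  -2.5  29. ]
(192, 256) 10.8 [477.8 287.   29. ]
(478, 250) 13.7 [ 487.  -311.5   29. ]
(137, 248) 15.4 [496.1 403.9  29. ]
(226, 182) 10.7 [635.1 217.8  29. ]
(432, 179) 10.9 [ 639.3 -218.1   29. ]
```

View pics/top3.png

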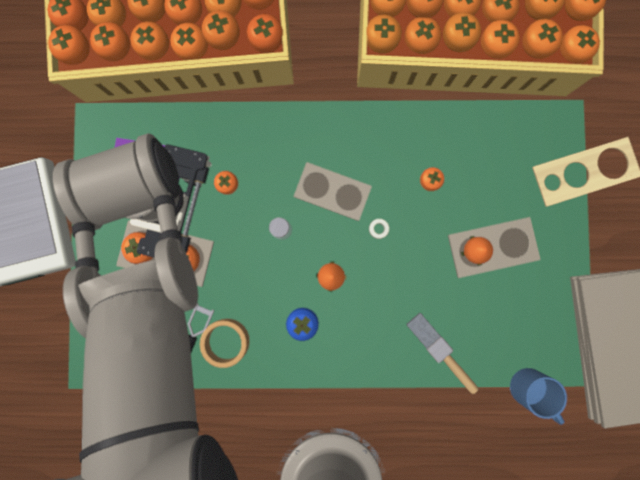

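>>> servo_tool --angular '[[0,0,0],[0,0,0],[0,0,0],[0,0,0],[0,0,0],[0,0,0],[0,0,0],[0,0,0],[0,0,0],[0,0,0]]' --slide '[[35,-23,0],[65,-43,-15],[70,-46,-40],[70,-46,-65],[70,-46,-80],[70,-46,-100],[70,-46,-118],[70,-46,-128],[70,-46,-132],[70,-46,-132]]' --grip '[1,1,1,1,1,1,1,1,1,1]'

```text
time: 10.3
tool_pos: [633.2, 217.7, 8.0]
tcp_rot: [-3.14, 0.001, 1.321]
contact_force: [0.2, -0.4, -0.2]
grip_width: 91.9
```

>>> servo_tool --angular '[[0,0,0],[0,0,0],[0,0,0],[0,0,0],[0,0,0],[0,0,0],[0,0,0],[0,0,0],[0,0,0],[0,0,0]]' --slide '[[0,0,0],[0,0,0],[0,0,0],[0,0,0],[0,0,0],[0,0,0],[0,0,0],[0,0,20],[0,0,55],[0,0,85]]' --grip '[-1,-1,-1,-1,-1,-1,-1,-1,-1,-1]'

```text
time: 11.13
tool_pos: [633.3, 217.3, 94.1]
tcp_rot: [-3.14, 0.001, 1.32]
contact_force: [1.1, 1.1, -0.6]
grip_width: 48.1
```

>>> servo_tool --angular '[[0,0,0],[0,0,0],[0,0,0],[0,0,0],[0,0,0],[0,0,0],[0,0,0],[0,0,0],[0,0,0],[0,0,0]]' --slide '[[0,-25,10],[0,-60,10],[-1,-100,10],[-2,-140,5],[-3,-172,-5],[-3,-187,-15],[-3,-189,-20],[-3,-189,-30],[-3,-189,-45],[-3,-189,-58]]' --grip '[-1,-1,-1,-1,-1,-1,-1,-1,-1,-1]'

```text
time: 11.97
tool_pos: [631.0, 30.5, 34.7]
tcp_rot: [3.142, -0.001, 1.322]
contact_force: [0.0, 0.0, -1.5]
grip_width: 47.8
```

>>> servo_tool --angular '[[0,0,0],[0,0,0],[0,0,0],[0,0,0],[0,0,0],[0,0,0],[0,0,0],[0,0,0],[0,0,0],[0,0,0]]' --slide '[[0,0,-8],[0,0,-14],[0,0,-18],[0,0,-21],[0,0,-22],[0,0,-23],[0,0,-23],[0,0,-23],[0,0,-23],[0,0,-23]]' --grip '[-1,-1,-1,-1,-1,-1,-1,-1,-1,-1]'

```text
time: 12.8
tool_pos: [631.3, 28.4, 13.2]
tcp_rot: [3.141, -0.0, 1.32]
contact_force: [-0.2, 0.2, 0.5]
grip_width: 48.0
```

>>> servo_tool --angular '[[0,0,0],[0,0,0],[0,0,0],[0,0,0],[0,0,0],[0,0,0],[0,0,0],[0,0,0],[0,0,0],[0,0,0]]' --slide '[[0,0,-1],[0,0,-1],[0,0,-1],[0,0,-1],[0,0,-1],[0,0,0],[0,0,35],[0,0,70],[0,-5,105],[0,-30,125]]' --grip '[-1,-1,1,1,1,1,1,1,1,1]'

```text
time: 13.63
tool_pos: [632.3, 1.2, 141.8]
tcp_rot: [3.137, -0.002, 1.324]
contact_force: [2.1, -0.7, 0.8]
grip_width: 91.3
```

>>> servo_tool --angular '[[0,0,0],[0,0,0],[0,0,0],[0,0,0],[0,0,0],[0,0,0],[0,0,0],[0,0,0],[0,0,0],[0,0,0]]' --slide '[[1,-35,0],[2,-75,0],[3,-115,0],[5,-155,-10],[6,-190,-25],[7,-210,-40],[7,-215,-50],[7,-215,-60],[7,-215,-70],[7,-215,-80]]' --grip '[1,1,1,1,1,1,1,1,1,1]'

```text
time: 14.47
tool_pos: [638.2, -214.8, 57.1]
tcp_rot: [3.142, -0.0, 1.322]
contact_force: [0.6, 1.0, 0.3]
grip_width: 91.6
```

>>> servo_tool --angular '[[0,0,0],[0,0,0],[0,0,0],[0,0,0],[0,0,0],[0,0,0],[0,0,0],[0,0,0],[0,0,0],[0,0,0]]' --slide '[[0,0,-20],[0,0,-38],[0,0,-47],[0,0,-49],[0,0,-49],[0,0,-49],[0,0,-49],[0,0,-49],[0,0,-49],[0,0,-49]]' --grip '[1,1,1,1,-1,-1,-1,-1,-1,-1]'

```text
time: 15.3
tool_pos: [638.2, -216.7, 9.3]
tcp_rot: [3.141, 0.0, 1.32]
contact_force: [-0.2, -0.4, -0.2]
grip_width: 56.5
```

>>> servo_tool --angular '[[0,0,0],[0,0,0],[0,0,0],[0,0,0],[0,0,0],[0,0,0],[0,0,0],[0,0,0],[0,0,0],[0,0,0]]' --slide '[[0,0,0],[0,0,0],[0,0,20],[0,0,55],[0,0,85],[-5,20,95],[-12,55,95],[-20,95,95],[-26,130,95],[-30,155,90]]' --grip '[-1,-1,-1,-1,-1,-1,-1,-1,-1,-1]'

```text
time: 16.13
tool_pos: [607.3, -58.7, 99.6]
tcp_rot: [3.141, -0.001, 1.321]
contact_force: [0.0, -0.1, -2.2]
grip_width: 48.2
```

>>> servo_tool --angular '[[0,0,0],[0,0,0],[0,0,0],[0,0,0],[0,0,0],[0,0,0],[0,0,0],[0,0,0],[0,0,0],[0,0,0]]' --slide '[[-3,19,0],[-3,19,-15],[-3,19,-35],[-3,19,-55],[-3,19,-68],[-3,19,-76],[-3,19,-81],[-3,19,-84],[-3,19,-86],[-3,19,-86]]' --grip '[-1,-1,-1,-1,-1,-1,-1,-1,-1,-1]'

```text
time: 16.97
tool_pos: [605.4, -42.6, 13.4]
tcp_rot: [3.14, -0.0, 1.32]
contact_force: [0.2, 0.2, -0.5]
grip_width: 48.1
```

>>> servo_tool --angular '[[0,0,0],[0,0,0],[0,0,0],[0,0,0],[0,0,0],[0,0,0],[0,0,0],[0,0,0],[0,0,0],[0,0,0]]' --slide '[[0,0,0],[0,0,0],[0,0,0],[0,0,0],[0,0,0],[0,0,5],[0,0,35],[0,0,70],[-5,0,105],[-30,5,125]]' --grip '[-1,1,1,1,1,1,1,1,1,1]'

```text
time: 17.8
tool_pos: [578.8, -38.6, 142.1]
tcp_rot: [3.133, -0.0, 1.32]
contact_force: [-1.2, 0.4, 0.5]
grip_width: 91.7
```

>>> servo_tool --angular '[[0,0,7],[0,0,14],[0,0,21],[0,0,26],[0,0,26],[0,0,26],[0,0,26],[0,0,26],[0,0,26],[0,0,26]]' --slide '[[-35,9,0],[-70,17,0],[-110,27,0],[-135,33,0],[-140,35,0],[-140,35,-5],[-140,35,-20],[-140,35,-35],[-140,35,-45],[-140,35,-50]]' --grip '[1,1,1,1,1,1,1,1,1,1]'

```text
time: 18.63
tool_pos: [436.0, -2.8, 86.5]
tcp_rot: [-3.141, -0.0, 1.773]
contact_force: [1.0, 0.1, -1.1]
grip_width: 91.6
```

>>> servo_tool --angular '[[0,0,0],[0,0,0],[0,0,0],[0,0,0],[0,0,0],[0,0,0],[0,0,0],[0,0,0],[0,0,0],[0,0,0]]' --slide '[[0,0,-20],[0,0,-45],[0,0,-65],[0,0,-74],[0,0,-76],[0,0,-76],[0,0,-76],[0,0,-76],[0,0,-76],[0,0,-76]]' --grip '[1,1,1,1,1,-1,-1,-1,-1,-1]'

```text
time: 19.47
tool_pos: [435.5, -2.6, 12.5]
tcp_rot: [3.14, 0.001, 1.774]
contact_force: [0.4, 0.2, -1.2]
grip_width: 63.3
```

>>> servo_tool --angular '[[0,0,0],[0,0,0],[0,0,0],[0,0,0],[0,0,0],[0,0,0],[0,0,0],[0,0,0],[0,0,0],[0,0,0]]' --slide '[[0,0,0],[0,0,0],[0,0,20],[0,0,55],[0,0,90],[0,0,120],[5,-25,140],[10,-60,140],[15,-100,140],[20,-140,140]]' --grip '[-1,-1,-1,-1,-1,-1,-1,-1,-1,-1]'

```text
time: 20.3
tool_pos: [454.9, -143.6, 152.3]
tcp_rot: [3.141, 0.001, 1.776]
contact_force: [1.4, -0.0, -1.4]
grip_width: 55.9
```

>>> servo_tool --angular '[[0,0,0],[0,0,0],[0,0,0],[0,0,0],[0,0,0],[0,0,0],[0,0,0],[0,0,0],[0,0,0],[0,0,0]]' --slide '[[7,-38,0],[15,-78,0],[23,-118,0],[31,-158,0],[39,-198,0],[45,-230,0],[49,-250,0],[49,-254,0],[49,-254,-10],[49,-254,-30]]' --grip '[-1,-1,-1,-1,-1,-1,-1,-1,-1,-1]'

```text
time: 21.13
tool_pos: [504.6, -396.6, 122.8]
tcp_rot: [3.139, 0.003, 1.774]
contact_force: [0.5, -0.8, -2.1]
grip_width: 55.6
```

>>> servo_tool --angular '[[0,0,0],[0,0,0],[0,0,0],[0,0,0],[0,0,0],[0,0,0],[0,0,0],[0,0,0],[0,0,0],[0,0,0]]' --slide '[[0,0,-25],[0,0,-50],[0,0,-72],[0,0,-88],[0,0,-97],[0,0,-102],[0,0,-105],[0,0,-106],[0,0,-106],[0,0,-106]]' --grip '[-1,-1,-1,-1,-1,-1,-1,-1,-1,-1]'

```text
time: 21.97
tool_pos: [504.4, -396.8, 16.7]
tcp_rot: [3.141, 0.001, 1.774]
contact_force: [-0.5, 0.3, -1.4]
grip_width: 55.9
```

>>> servo_tool --angular '[[0,0,0],[0,0,0],[0,0,0],[0,0,0],[0,0,0],[0,0,0],[0,0,0],[0,0,0],[0,0,0],[0,0,0]]' --slide '[[0,0,-1],[0,0,-1],[0,0,-1],[0,0,-1],[0,0,-1],[0,0,-1],[0,0,15],[0,0,45],[0,0,80],[0,0,120]]' --grip '[-1,-1,1,1,1,1,1,1,1,1]'

```text
time: 22.8
tool_pos: [503.2, -395.7, 135.4]
tcp_rot: [-3.14, -0.003, 1.774]
contact_force: [-0.3, -0.1, 0.3]
grip_width: 91.2
```

>>> servo_tool --angular '[[0,0,0],[0,0,0],[0,0,0],[0,0,0],[0,0,0],[0,0,0],[0,0,0],[0,0,0],[0,0,0],[0,0,0]]' --slide '[[0,0,30],[-20,10,50],[-50,25,60],[-80,45,60],[-100,80,60],[-100,120,60],[-100,160,60],[-100,200,60],[-100,240,60],[-100,260,60]]' --grip '[1,1,1,1,1,1,1,1,1,1]'

```text
time: 23.63
tool_pos: [403.0, -132.9, 195.8]
tcp_rot: [3.142, -0.001, 1.776]
contact_force: [-0.1, -0.2, 0.0]
grip_width: 91.8
```

```bash
python3 look.py 5
```

```text
(182, 259) 15.4 [472.4 308.9  29. ]
(478, 250) 13.3 [ 487.4 -312.4   29. ]
(138, 248) 15.9 [497.3 401.8  29. ]
(518, 243) 14.5 [ 502.2 -398.1   29. ]
(349, 196) 10.4 [604.6 -42.7  29. ]
(314, 183) 10.4 [631.3  30.1  29. ]
```

View pics/top5.png

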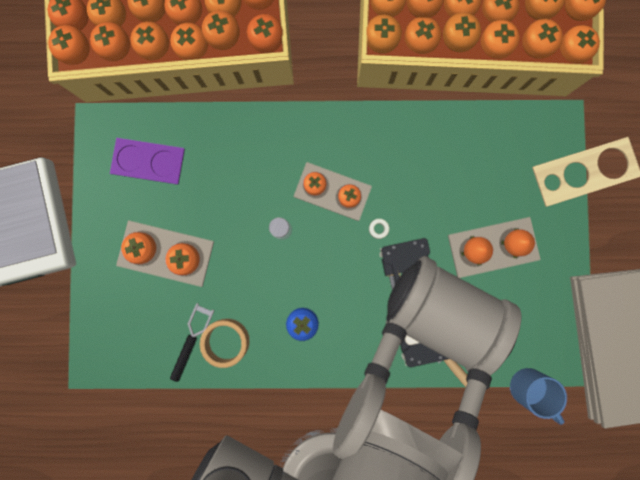

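View pics/side5.png

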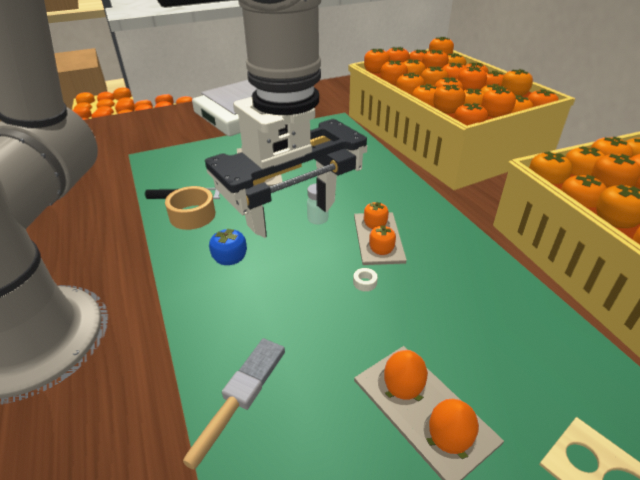

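All five are in their pockets: large (138,248) and (182,259), small (314,183) and (349,196), pointed (518,243). The jar is still at (279,228) and the packed fruit at (478,250). I'll check the fruit top heights, then hand in.

Run:
```python
from h import *
c=pickle.load(open("pics/top5.pkl","rb"))
for u,v in[(138,248),(182,259),(314,183),(349,196),(518,243),(478,250)]:
    m=np.zeros((480,640),np.uint8);cv2.circle(m,(u,v),5,1,-1);X=world(c,m>0);print((u,v),np.percentile(X[:,2],[50,95]).round(1))
from plant import bot
print(bot.get_obs()["dq"].round(3)); bot.close_job()
```

```text
(138, 248) [58.6 61.7]
(182, 259) [57.7 61. ]
(314, 183) [52.2 55.5]
(349, 196) [51.8 55.9]
(518, 243) [64.5 71.3]
(478, 250) [67.7 73.6]
[-0.058  0.029 -0.046 -0.024 -0.012 -0.049]
the job is handed in; nothing more can be done
```

All five loose persimmons are in their pockets, and I handed the job in at about 24 s of the 120 s allowed. No verdict was reported.

I placed each fruit by lowering it until it was at or within about 1 mm of the pocket floor, then opening the fingers.

**Position:** The last top view puts every placed fruit within about 4 mm of its pocket's centre. The limit is 14 mm.

**Packed fruit and jar:** The packed fruit stayed within about 1 mm of where it was. The jar is at the same spot in the picture as at the start. The robot was clear of everything.

**Height:** The tops of the flat and small fruits are about 4 mm higher than they were on the table, which is right for a pocket floor 4 mm up. These depth readings carry noise of about 4 mm. The loose pointed fruit's top read 71 mm, against 74 mm for the packed one beside it. I put that gap down to the noise and the sampling spot being off the tip, as both look upright in the side view.

**Not checked:** The arm blocked the side view of the large tray at the end, so the uprightness of the second flat fruit rests on the top view alone. The arm was also still settling at about 0.05 rad/s when I handed in, away from all objects.

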